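# Back off a tap's knurled cartridge ring by two turns

## Robot

A 7-joint arm with a two-finger parallel gripper is mounted at the origin on the work surface. World frame = base frame: x ahead of the robot, y to its left, z up, the work surface at z = 0. Lengths are in m, angles in rad, forces in N, time in s.
With the tool pointing down it reaches from about 0.425 to 0.875 m from the base axis. Payload 9.9 kg.
Tool frame: the origin (TCP) lies midway between the tips of the shut fingers; the grasp point (between the pads) lies 19 mm behind it (robot.pinch_z is the distance from the TCP to the grasp point, in m); z points along the fingers, y is the line along which they close (so a half turn about z gives the same grasp; the last joint's range is limited). The gripper opens to 85 mm and grips with 20 to 120 N. Pads are 22 mm wide; open, the fingers measure 114 mm over their backs; the gripper's body (76 mm by 85 mm) begins 54 mm behind the grasp point. The pads swing forward as they close: fully open they stand 13 mm farther back than shut.
Start: joints at [1.078, 0.576, 0.025, 1.437, -0.015, 1.129, -0.057], TCP at [0.268, -0.619, 0.202] pointing down, gripper open.
Joint ranges: [-2.76, 2.76], [-0.34, 2.15], [-1.52, 1.57], [0.19, 2.46], [-1.09, 4.23], [0.17, 1.99], [-2.82, 2.82]. Speed limits (rad/s): [2.22, 2.22, 3.01, 3.01, 3.14, 3.14, 3.14].

## Interface

Orientations are given as a 3x3 rotation matrix whose columns are the frame's x, y, z axes.
In Python, from cell import robot gives the robot as it stands. The module is installed in compiled form; this text tells all that it offers. Calls block until the motion is done:
- robot.movep(position, orientation): joint-space move of the TCP to a pose.
- robot.movel(position, rot=None, speed=0.15, stop_force=None): straight line of the TCP; rot=None keeps the orientation; speed is the mean speed in m/s. With stop_force (N) it stops when the force on the tool has changed by that much, and returns True; else False.
- robot.move_j(angles): joint-space move.
- robot.open() and robot.close(effort=None): open the fingers fully, or close them until they stop; effort is the grip in N (None keeps the last).
- robot.hold(seconds).
- robot.solve_ik(position, orientation): joint angles nearest the present ones, or None.
- robot.get_state(): the state.
- robot.snapshot(name): name is "scene" or "top" or "wrist"; returns the picture (384x512x3 uint8, red, green, blue); there is no depth.
- robot.camera_info(name): a dict with "fovy" (degrees; the focal length in pixels is half the picture's height over the tangent of half this angle, whatever the lens; pixels are square), "cx", "cy" (the principal point, pixels), "k1" (the pictures are not rectified: a ray, as slopes to the right and down, at radius r is drawn at 1 + k1 r^2 times it, then the intrinsics apply), "extrinsics" (4x4, takes a point from camera to world coordinates). Camera axes: x right, y down, z forward; pixel columns grow to the right and rows downward; lengths in m; the calibration is good to about 2 mm. A picture is of the moment at which its call begins: read the wrist's pose just before it. camera_info takes no time and is no camera call; for the wrist camera it gives the pose at the moment of the call.
A pose or a line that the arm cannot do raises robot.MotionError and nothing moves.
- robot.job_done(): hands the job in; it is judged then, once.
Trained networks look in the newest picture that a camera, given by its name, has taken for a name from the list of things; names that differ only in an ending like _2 or _b are one class to them, and where a whole thing is asked for, a point or a joint stands for the part that bears it (a point fixed in the world has none). Each returns a list of dicts, best first, with "p" (0 to 1); they miss things now and then, are a little off and sometimes report something else, mostly with a low value. They report only what shows in the picture. A call takes as long as a camera call.
- robot.boxes_of(camera, thing): "position" ([x, y, z] in m, in world coordinates, good to about 4 mm: the middle of the surface that is visible of it).
The state is a dict: "time": time; "q": joint angles; "qvel": joint speeds; "joint_torque": joint torques, N m; "tcp_pos": TCP position; "ee_rot": TCP orientation; "contact_force": force on the tool from outside, world axes, zero at the start; "ft_torque": the same for the moment, N m; "width": finger opening in m; "grasp_force": force on a finger pad.
Only numpy, scipy, OpenCV 4.12 (cv2) and the standard library are available. Lean on these libraries where they do the work, as an engineer would, in place of code of your own. Each camera call takes 0.05 s, during which the arm holds its last target. There are 200 camera calls.

## Task

The mixer tap on the washbasin is getting a new cartridge: its lever is off, and the knurled brass retaining ring on top has just been cracked loose from its tight position, in which the blue paint mark on the ring stood over the spout. Roll a fingertip round the ring's rim to unscrew it, anticlockwise seen from above, until it stands two full turns from tight with the mark over the spout again, and run it no farther, so that trapped water can bleed off while the ring still holds the cartridge. Do not grip the ring between the fingers, leave the loose parts and the spanner lying where they are, and finish clear of everything.

Things in the scene. Friction and masses are not known exactly. Their poses are not given: they have to be found in the camera images.
- ring (a joint): turn of the knurled brass ring about its upright axis, rad: 0 = tight (blue mark over the spout), grows as it is unscrewed (anticlockwise seen from above), 6.28 a turn; starts at 0.3 to 1.2. Light drag (0.045 N m, some 2 N along the rim), stays where it is left; each turn raises the ring 1.5 mm; the thread ends at 22 rad
- ring_center (a point): centre of the ring, on its axis, half-way up; 217 mm above the counter when tight. Ring 51 mm across over its 36 upright ridges (1.5 mm proud), 16 mm high, rim free all round. The cartridge's 10 mm spindle stands in its middle, to 26 mm above this point. Below the ring: tap body 47 mm across; spout's top 14 mm or more below the ring's underside. z up, x and y turn with the ring
- ring_mark (a point): the blue paint mark, a bright stroke 8 mm wide across the top face of the ring that runs down over the rim; this point is on the top edge of the rim, 23.5 mm from the axis
- spout_tip (a point): top of the outlet end of the chrome spout, 118 mm from the ring's axis, 23 mm lower than ring_center when tight
- basin: white washbasin 400 x 500 x 115 mm with the tap, fixed; origin on the counter under the ring's axis, x along the spout. The tap stands in the middle of a level ledge, 115 mm above the counter, 110 mm deep (55 mm to either side of the axis in x) and 500 mm long in y
- lever: the tap's chrome lever, taken off and lying loose on the ledge: hub 47 mm across, 30 mm high, with a bar reaching 93 mm from the hub's axis along x; origin under the hub. To be left alone
- cartridge: the new cartridge, white and blue, standing loose on the ledge: 35 mm across, 48 mm high; origin under it. To be left alone
- spanner: steel spanner 150 mm long, lying loose on the ledge's edge nearest the robot, along the ledge; origin under its middle, x along it. To be left alone

How it is judged:
On the way:
1. the ring has been unscrewed one full turn from tight (value of joint ring above 6.28 rad), for 0.1 s.
At the end, for the whole second after the job is handed in: the ring rests two full turns from tight, its mark within 30 degrees of the spout; lever, new cartridge and spanner lie within 20 mm of where they were (value of joint ring between 12.04 and 13.09 rad and velocity of joint ring between -0.05 and 0.05 rad/s and distance of each of lever, cartridge, spanner from where it was at the start of the episode below 0.02 m); the robot touches nothing.
It fails at once if the ring is run past two and a half turns from tight (value of joint ring above 15.7 rad).
It fails at once if the ring is taken between the two fingers (the grasp point comes within 12 mm of its axis, at the ring's height) (horizontal distance between the grasp point and ring_center below 0.012 m and z of the grasp point in the frame of ring_center below 0.03 m).
It fails at once if the lever, the new cartridge or the spanner is pushed, lifted or carried off by more than 20 mm (distance of any of lever, cartridge, spanner from where it was at the start of the episode above 0.02 m).
It also fails if it takes over 70 s, if anything falls off the work surface, if the arm or the gripper's body presses on something with over 40 N, if the wrist force passes 120 N, or if a joint passes its speed limit or range.

## Working session

There is one attempt and no reset: what is moved stays moved. The work goes in short steps, each a Python script; the robot and the scene stay as the last script left them, time stands still between calls to the robot, and variables do not carry over. Pictures are saved under pics/ and viewed, at most 10 in all, crops included, and the job is handed in when it is done.

```bash
mkdir -p pics; python3 - <<'E'
from cell import robot
import cv2,numpy as np
ims=[]
for c in("scene","top"):
    im=robot.snapshot(c); ims.append(im)
    for t in("ring_center","ring_mark","spout_tip","lever","cartridge","spanner","basin"):
        print(c,t,[(np.round(d["position"],3).tolist(),round(d["p"],2)) for d in robot.boxes_of(c,t)[:2]])
cv2.imwrite("pics/a.png",cv2.cvtColor(cv2.resize(np.hstack(ims),(800,300)),cv2.COLOR_RGB2BGR))
i=robot.camera_info("top");print(i)
print(robot.get_state())
E
```

```text
scene ring_center [([0.586, -0.141, 0.228], 0.8)]
scene ring_mark [([0.586, -0.146, 0.223], 0.82)]
scene spout_tip [([0.706, -0.136, 0.07], 0.89)]
scene lever [([0.597, -0.001, 0.148], 0.74)]
scene cartridge [([0.59, -0.319, 0.147], 0.78)]
scene spanner [([0.536, -0.28, 0.12], 0.82)]
scene basin [([0.708, -0.14, 0.068], 0.7), ([0.588, -0.322, 0.148], 0.18)]
top ring_center [([0.576, -0.135, 0.221], 0.55)]
top ring_mark [([0.578, -0.138, 0.225], 0.82)]
top spout_tip [([0.744, -0.147, 0.088], 0.82)]
top lever [([0.594, 0.002, 0.148], 0.6)]
top cartridge [([0.742, -0.144, 0.087], 0.71), ([0.58, -0.311, 0.149], 0.47)]
top spanner [([0.532, -0.267, 0.124], 0.7), ([0.593, 0.006, 0.146], 0.43)]
top basin [([0.737, -0.146, 0.092], 0.73)]
{'fovy': 43.40707265218849, 'cx': 252.45748291729902, 'cy': 187.46445948554842, 'k1': -0.19001029177544615, 'extrinsics': array([[ 1.84091699e-02, -9.96330771e-01,  8.35828794e-02,
         5.02831757e-01],
       [-9.99829992e-01, -1.84319854e-02,  4.98738932e-04,
         5.05122680e-05],
       [ 1.04368947e-03, -8.35778511e-02, -9.96500704e-01,
         
[... 250 characters left out ...]
276838e-04,  1.16577235e-04, -8.36247611e-04,  3.55677626e-04,
       -7.71692025e-04,  4.74193242e-05, -1.23543464e-03]), 'joint_torque': array([-3.78669010e-04, -7.65418553e+01,  2.24834047e+00, -2.86284310e+01,
        1.52869080e-02,  2.60885405e-03,  6.14293435e-05]), 'tcp_pos': array([ 0.26832993, -0.61937477,  0.20212061]), 'ee_rot': array([[ 9.17601910e-01,  3.97500609e-01,  1.29428372e-05],
       [ 3.97500609e-01, -9.17601910e-01, -2.08357585e-05],
       [ 3.59414543e-06,  2.42637174e-05, -1.00000000e+00]]), 'contact_force': array([-0.47639292, -0.19608174, -0.70208967]), 'ft_torque': array([ 0.02197827, -0.06718066, -0.04621696]), 'grasp_force': 0.0, 'width': 0.08520049557152166}
```

View pics/a.png

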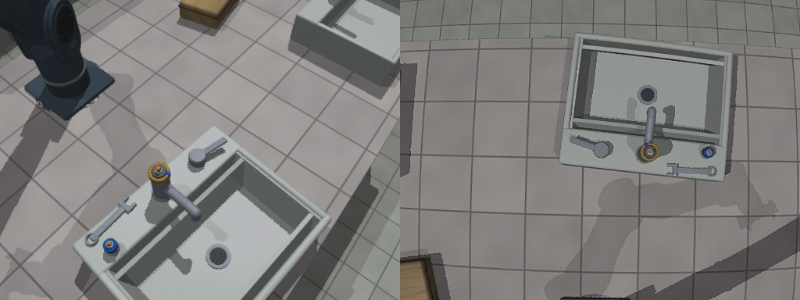

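```bash
cat > h.py <<'E'
from cell import robot
import cv2,numpy as np
R0=np.array([[0,1,0],[1,0,0],[0,0,-1.]])
def st(): return robot.get_state()
def save(im,n,crop=None):
    if crop: im=im[crop[1]:crop[3],crop[0]:crop[2]]
    cv2.imwrite(n,cv2.cvtColor(im,cv2.COLOR_RGB2BGR))
E
python3 - <<'E'
from h import *
robot.close(30)
p=st()["tcp_pos"]
robot.movel([p[0],p[1],.33],speed=.3)
t=st()["time"]
robot.movep([.50,-.14,.34],R0)
s=st();print(t,s["time"],s["q"],s["tcp_pos"],s["width"])
i=robot.camera_info("wrist");print(i)
a=robot.snapshot("wrist")
for th in("ring_center","ring_mark","spout_tip","lever","cartridge","spanner"):
    print(th,[(np.round(d["position"],3).tolist(),round(d["p"],2)) for d in robot.boxes_of("wrist",th)[:2]])
b=robot.snapshot("scene"); c=robot.snapshot("top")
bb=cv2.resize(b[170:320,130:330],(400,300));cc=cv2.resize(c[110:260,240:440],(400,300))
save(np.hstack([cv2.resize(a,(400,300)),bb]),"pics/b.png")
E
```

```text
2.1417 4.0667 [ 0.49838026  0.26039282 -0.41833659  1.59388961  0.10882066  1.31072381
  0.06169497] [ 0.49985405 -0.14153095  0.33978183] 0.0002073273147977879
{'fovy': 63.578230047199085, 'cx': 258.3234426091857, 'cy': 191.58065299538418, 'k1': -0.06628180521319824, 'extrinsics': array([[ 9.99995523e-01, -2.85480294e-03, -8.97255344e-04,
         5.00284116e-01],
       [-2.99139808e-03, -9.61720774e-01, -2.74014972e-01,
        -7.21555204e-02],
       [-8.06503556e-05,  2.74016430e-01, -9.61725007e-01,
         5.12383215e-01],
       [ 0.00000000e+00,  0.00000000e+00,  0.00000000e+00,
         1.00000000e+00]])}
ring_center []
ring_mark [([0.572, -0.136, 0.225], 0.87), ([0.531, -0.223, 0.119], 0.32)]
spout_tip [([0.73, -0.136, 0.071], 0.74), ([0.572, -0.134, 0.225], 0.37)]
lever [([0.591, -0.002, 0.147], 0.89), ([0.574, -0.135, 0.227], 0.72)]
cartridge [([0.575, -0.303, 0.126], 0.46)]
spanner [([0.533, -0.225, 0.118], 0.87)]
```

View pics/b.png

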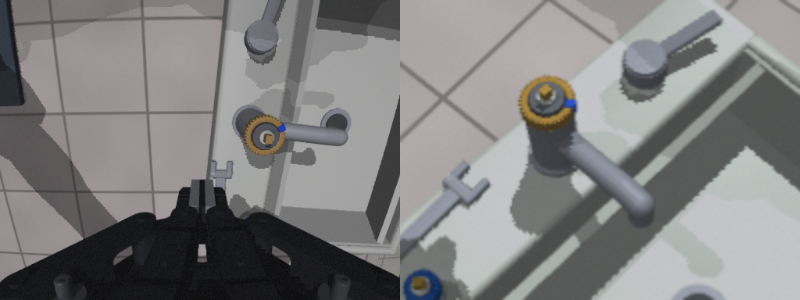

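```bash
cat >> h.py <<'E'
def toplane(cam,px,z,i=None):
    i=i or robot.camera_info(cam); f=192/np.tan(np.radians(i["fovy"])/2)
    K=np.array([[f,0,i["cx"]],[0,f,i["cy"]],[0,0,1]])
    u=cv2.undistortPoints(np.asarray(px,float).reshape(-1,1,2),K,np.array([i["k1"],0,0,0,0.])).reshape(-1,2)
    T=i["extrinsics"]; d=np.c_[u,np.ones(len(u))]@T[:3,:3].T
    return T[:3,3]+d*((z-T[2,3])/d[:,2:])
def masked(im,kind):
    h=cv2.cvtColor(im,cv2.COLOR_RGB2HSV); H,S,V=[h[...,k].astype(int) for k in range(3)]
    return (H>100)&(H<130)&(S>130)&(V>70) if kind=="blue" else (H>8)&(H<30)&(S>110)&(V>60)
def pts(cam,kind,z,c,rad,im=None):
    i=robot.camera_info(cam); im=robot.snapshot(cam) if im is None else im
    v,u=np.nonzero(masked(im,kind)); 
    if len(u)==0: return np.zeros((0,2))
    P=toplane(cam,np.c_[u,v],z,i)[:,:2]
    return P[np.hypot(*(P-c).T)<rad]
E
python3 - <<'E'
from h import *
for cam in("wrist","scene","top"):
    im=robot.snapshot(cam); c=np.array([.578,-.138])
    B=pts(cam,"brass",.225,c,.05,im); U=pts(cam,"blue",.225,c,.05,im)
    A=np.r_[B,U]
    if len(A)>20:
        h=cv2.convexHull((A*1e4).astype(np.float32)); e=cv2.fitEllipse(h); (x,y),r=cv2.minEnclosingCircle(h)
        print(cam,len(B),len(U),"ell",np.round(np.array(e[0])/10,1),np.round(np.array(e[1])/10,1),"circ",x/10,y/10,r/10,"blue",U.mean(0)*1e3)
# spout tip
im=robot.snapshot("wrist");print(toplane("wrist",[[345*1.28,136*1.28]],.190))
E
```

```text
wrist 1117 76 ell [ 576.5 -135.7] [49.5 52.7] circ 576.463037109375 -135.03731689453124 26.384136962890626 blue [ 596.79905605 -126.95749978]
scene 331 24 ell [ 581.5 -139.3] [49.2 54.4] circ 581.526318359375 -139.46331787109375 27.262249755859376 blue [ 598.08197611 -126.98588368]
top 220 15 ell [ 575.5 -137.5] [47.2 50.7] circ 575.76337890625 -136.76158447265624 25.400791931152344 blue [ 595.38202557 -128.70051664]
[[ 0.70045593 -0.14265105  0.19      ]]
```

```bash
python3 - <<'E'
from h import *
Z=.208
robot.movel([.522,-.1265,.30],rot=R0,speed=.3)
robot.movel([.522,-.1265,Z],speed=.2)
s=st();f0=s["contact_force"];print(s["time"],s["tcp_pos"],f0)
print(robot.movel([.545,-.1265,Z],speed=.03,stop_force=4))
s=st();print(s["time"],s["tcp_pos"],s["contact_force"]-f0)
p=s["tcp_pos"]
for k in range(3):
    robot.movel([p[0]+.001*(k+1),-.1265,Z],speed=.05); s=st();print(s["time"],s["tcp_pos"],s["contact_force"]-f0)
for k in range(3):
    robot.movel([p[0]+.002,-.1265-.004*(k+1),Z],speed=.1); s=st();print(s["time"],s["tcp_pos"],s["contact_force"]-f0)
c=np.array([.577,-.1365])
for cam in("wrist","scene","top"):
    U=pts(cam,"blue",.225,c,.035)
    print(cam,len(U), U.mean(0) if len(U) else None)
a=robot.snapshot("wrist");b=robot.snapshot("scene")
save(np.hstack([cv2.resize(a,(400,300)),cv2.resize(b[170:320,130:330],(400,300))]),"pics/c.png")
E
```

```text
5.6333 [ 0.52269772 -0.12686369  0.20947431] [0.45839917 0.69702876 0.46659725]
False
6.55 [ 0.54480562 -0.12646371  0.20790193] [-0.44730956 -0.91051271 -0.75742645]
6.8 [ 0.54574078 -0.12654271  0.20802079] [-0.13695348 -0.51564868 -0.42506851]
7.05 [ 0.546865   -0.126522    0.20801425] [-0.32753618  0.27838345 -0.64533021]
7.3 [ 0.54784578 -0.12649202  0.20796686] [-1.02437467 -0.40586611  0.14669936]
7.55 [ 0.54664543 -0.13101298  0.20797593] [-0.26209768 -1.09293846 -0.21248856]
7.8 [ 0.54676993 -0.13495653  0.20797427] [-0.10918857 -0.98368396 -0.74407593]
8.05 [ 0.54677247 -0.13884782  0.20794641] [-0.18229401 -0.60444365 -0.86449627]
wrist 241 [ 0.59659714 -0.12692551]
scene 24 [ 0.59808198 -0.12698588]
top 16 [ 0.59514792 -0.1287285 ]
```

View pics/c.png

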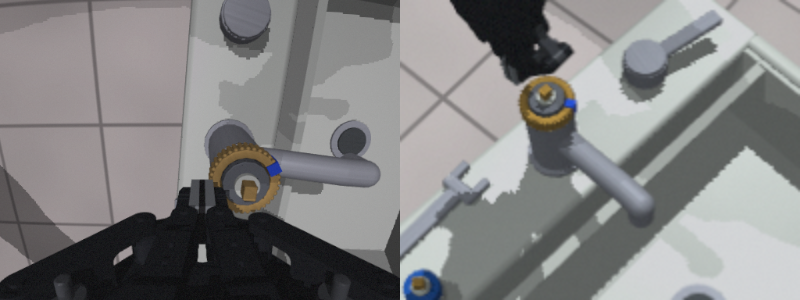

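```bash
python3 - <<'E'
from h import *
Z=.208
f0=st()["contact_force"]
robot.movel([.545,-.130,Z],speed=.1)
print(robot.movel([.560,-.130,Z],speed=.03,stop_force=4))
s=st();print(s["time"],s["tcp_pos"],s["contact_force"]-f0)
p=s["tcp_pos"]
for k in range(2):
    robot.movel([p[0]+.0007*(k+1),-.130,Z],speed=.05); s=st();print(s["time"],s["tcp_pos"],s["contact_force"]-f0)
for k in range(2):
    robot.movel([p[0]+.001,-.130-.006*(k+1),Z],speed=.05); s=st();print(s["time"],s["tcp_pos"],s["contact_force"]-f0)
c=np.array([.577,-.1365])
U=pts("wrist","blue",.225,c,.035);print(len(U),U.mean(0))
a=robot.snapshot("wrist")
save(cv2.resize(a[100:384,150:450],(600,568)),"pics/d.png")
E
```

```text
False
9.2 [ 0.55994885 -0.12999554  0.20786396] [ 0.08619929 -0.29647887  0.33714558]
9.45 [ 0.5606277  -0.1300127   0.20804934] [-0.21657178 -0.33947318 -0.72421643]
9.7 [ 0.56136192 -0.13000525  0.20802868] [-0.19449455 -1.136086   -0.46763028]
9.9667 [ 0.56082245 -0.13673981  0.20794232] [ 0.99836498 -0.98191514 -0.35607038]
10.2333 [ 0.56088992 -0.14256608  0.2079452 ] [ 0.10737676 -1.56202446 -0.66651827]
247 [ 0.59663366 -0.12689179]
```

View pics/d.png

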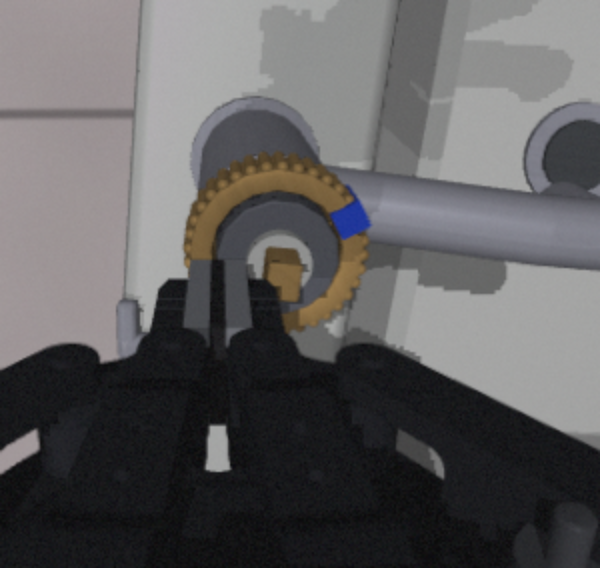

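```bash
python3 - <<'E'
from h import *
b=robot.snapshot("scene")
save(cv2.resize(b[150:270,130:270],(700,600),interpolation=cv2.INTER_CUBIC),"pics/e.png")
i=robot.camera_info("scene");f=192/np.tan(np.radians(i["fovy"])/2)
Ti=np.linalg.inv(i["extrinsics"])
for P in([.561,-.1426,.208],[.561,-.1426,.24],[.577,-.1365,.225],[.577,-.1365,.243]):
    c=Ti[:3]@np.r_[P,1];u=c[:2]/c[2];u=u*(1+i["k1"]*(u@u))*f+[i["cx"],i["cy"]];print(P,(u-[130,150])*5)
s=st();print(s["width"],s["tcp_pos"],s["time"])
E
```

```text
[0.561, -0.1426, 0.208] [322.65019896 352.43569774]
[0.561, -0.1426, 0.24] [313.17295807 309.46372216]
[0.577, -0.1365, 0.225] [362.31538816 343.28562742]
[0.577, -0.1365, 0.243] [357.72409708 318.76874847]
0.00024320685770039225 [ 0.56097606 -0.14186881  0.20800807] 10.3833
```

View pics/e.png

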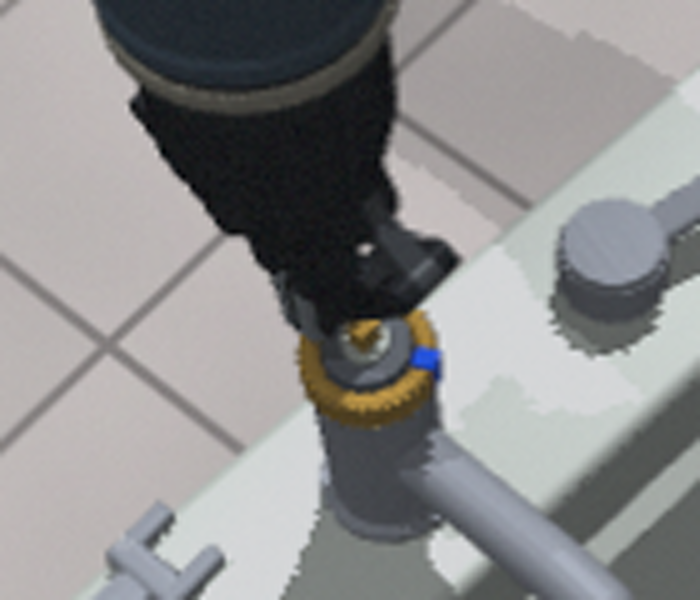

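```bash
python3 - <<'E'
from h import *
f0=st()["contact_force"]
robot.movel([.555,-.138,.208],speed=.1)
s=st();print(s["tcp_pos"],s["contact_force"]-f0)
print(robot.movel([.555,-.138,.180],speed=.03,stop_force=4))
s=st();print(s["time"],s["tcp_pos"],s["contact_force"]-f0,s["ft_torque"])
i=robot.camera_info("wrist");a=robot.snapshot("wrist");U=pts("wrist","blue",.225,np.array([.577,-.1365]),.035,a);print(U.mean(0))
save(cv2.resize(a[100:384,150:450],(600,568)),"pics/f.png")
E
```

```text
[ 0.55472715 -0.13757563  0.20814563] [ 0.64438538 -0.40812698 -0.22166531]
True
11.125 [ 0.55544534 -0.13810076  0.19844184] [-2.61823452  0.44588057  9.42540074] [0.03229364 0.41788432 0.06192162]
[ 0.59663639 -0.12691667]
```

View pics/f.png

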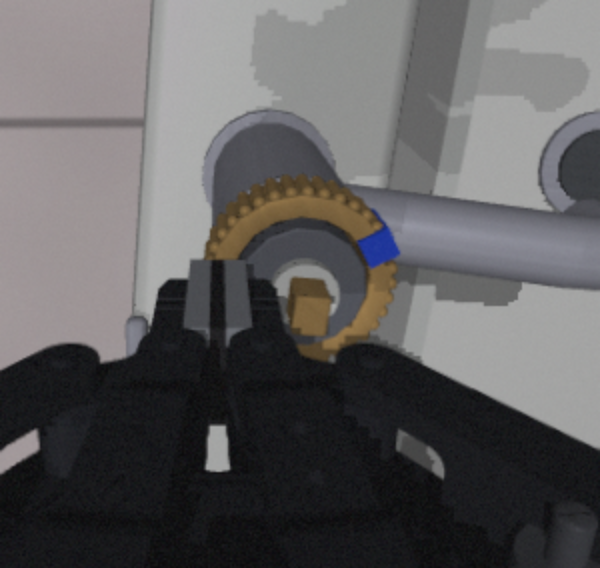

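```bash
python3 - <<'E'
from h import *
Z=.187
p=st()["tcp_pos"]
robot.movel([p[0],p[1],.21],speed=.2)
robot.movel([.530,-.130,.21],speed=.2)
robot.movel([.530,-.130,Z],speed=.2)
f0=st()["contact_force"]
print(robot.movel([.556,-.130,Z],speed=.04,stop_force=4))
s=st();print(s["time"],s["tcp_pos"],s["contact_force"]-f0)
p=s["tcp_pos"]
for k in range(2):
    robot.movel([p[0]+.0007*(k+1),-.130,Z],speed=.05); s=st();print(s["time"],s["tcp_pos"],s["contact_force"]-f0)
for k in range(2):
    robot.movel([p[0]+.0007,-.130-.006*(k+1),Z],speed=.05); s=st();print(s["time"],s["tcp_pos"],s["contact_force"]-f0)
c=np.array([.577,-.1365])
for cam in("wrist","scene"):
    U=pts(cam,"blue",.225,c,.035);print(len(U),U.mean(0),np.degrees(np.arctan2(*(U.mean(0)-c)[::-1])))
E
```

```text
True
12.3917 [ 0.54189772 -0.13013103  0.18726749] [-3.45434206 -0.15111324  6.59616537]
12.6417 [ 0.54211574 -0.1300962   0.18749695] [-5.65971863 -0.68136877  6.31386739]
12.8917 [ 0.54218186 -0.13010597  0.18741486] [-7.71993146 -0.23325846  6.72036887]
13.1583 [ 0.54150319 -0.13611802  0.18738737] [-7.49336784 -0.08993322  6.73139005]
13.425 [ 0.54115046 -0.14239326  0.18717491] [-7.812095   -0.04385458  5.87041536]
361 [ 0.58941126 -0.11844207] 55.49917494529096
18 [ 0.58972211 -0.11883374] 54.240970449662335
```

```bash
cat >> h.py <<'E'
C=np.array([.577,-.1365]); A,Bh,Rr=.0095,.011,.0255; SP=-3.2
def path(ds=.004):
    P=[];N=[]
    def face(n,e0,e1):
        L=np.linalg.norm(e1-e0)
        for k in np.arange(0,L,ds/4): P.append(e0+(e1-e0)*k/L); N.append(n)
    def arc(c,a0):
        for a in np.arange(a0,a0+np.pi/2,ds/4/Rr):
            n=np.array([np.cos(a),np.sin(a)]);P.append(c+Rr*n);N.append(n)
    v=lambda *a:np.array(a,float)
    for _ in range(3):
        face(v(-1,0),v(-Rr-A,Bh),v(-Rr-A,-Bh)); arc(v(-A,-Bh),np.pi)
        face(v(0,-1),v(-A,-Rr-Bh),v(A,-Rr-Bh)); arc(v(A,-Bh),1.5*np.pi)
        face(v(1,0),v(Rr+A,-Bh),v(Rr+A,Bh)); arc(v(A,Bh),0)
        face(v(0,1),v(A,Rr+Bh),v(-A,Rr+Bh)); arc(v(-A,Bh),np.pi/2)
    return np.array(P),np.array(N)
def mark():
    for cam in("wrist","scene","top"):
        U=pts(cam,"blue",.226,C,.035)
        m=U.mean(0) if len(U) else C
        print("mark",cam,len(U),round((np.degrees(np.arctan2(*(m-C)[::-1]))-SP)%360,1),np.round(m,4))
def run(k0,steps,pen,f0,Z=.190,F=8.,sp=.06):
    P,N=path()
    for j in range(steps):
        k=k0+4*j; g=C+P[k]-N[k]*pen
        robot.movel([*g,Z],speed=sp)
        s=st();f=s["contact_force"]-f0;fn=f[:2]@N[k]
        if j%3==0: print(k,round(s["time"],2),"fn %.1f ft %.1f fz %.1f pen %.2f"%(fn,f[:2]@np.array([N[k][1],-N[k][0]]),f[2],pen*1e3),np.linalg.norm(s["tcp_pos"][:2]-C).round(4))
        if np.linalg.norm(f)>40: print("high",f);break
        pen=np.clip(pen+1.2e-4*(F-fn),-.003,.005)
    return k+4,pen
E
python3 - <<'E'
from h import *
f0=np.array([0,0,0.]);k0=int(.017/.001)
k,pen=run(k0,14,.0015,f0)
print(k,pen);mark()
E
```

```text
17 13.78 fn 0.2 ft 0.8 fz -0.7 pen 1.50 0.0331
29 14.53 fn 3.5 ft 0.3 fz 0.3 pen 4.20 0.0351
41 15.28 fn 6.4 ft 0.9 fz 1.6 pen 5.00 0.0366
53 16.02 fn 7.1 ft 1.9 fz 1.2 pen 5.00 0.037
65 16.77 fn 8.8 ft 2.4 fz 0.6 pen 4.91 0.0362
73 0.004486691707915073
mark wrist 346 152.4 [ 0.5586 -0.1255]
mark scene 0 3.2 [ 0.577  -0.1365]
mark top 18 158.5 [ 0.5559 -0.1268]
```

```bash
python3 - <<'E'
from h import *
f0=np.zeros(3)
k,pen=run(73,26,.0045,f0,F=9.)
print(k,pen);mark()
E
```

```text
73 17.43 fn 9.1 ft 0.4 fz 0.6 pen 4.50 0.0359
85 18.18 fn 6.2 ft 0.0 fz 0.5 pen 4.51 0.0364
97 18.93 fn 5.5 ft -0.5 fz 1.2 pen 5.00 0.0361
109 19.68 fn 4.8 ft 0.8 fz 2.6 pen 5.00 0.0351
121 20.43 fn 6.1 ft 1.4 fz 1.0 pen 5.00 0.0331
133 21.18 fn 5.3 ft 0.3 fz -0.1 pen 5.00 0.0315
145 21.93 fn 5.3 ft -0.1 fz 1.4 pen 5.00 0.0334
157 22.68 fn 5.3 ft 1.3 fz 2.6 pen 5.00 0.0356
169 23.43 fn 6.3 ft 1.2 fz 1.6 pen 5.00 0.0366
177 0.005
mark wrist 23 348.4 [ 0.5967 -0.1417]
mark scene 32 0.9 [ 0.6016 -0.1375]
mark top 0 3.2 [ 0.577  -0.1365]
```

```bash
sed -i 's/-.003,.005)/-.003,.007)/' h.py; python3 - <<'E'
from h import *
f0=np.zeros(3)
k,pen=run(177,25,.005,f0,F=8.)
print(k,pen);mark()
E
```

```text
177 24.07 fn 5.0 ft 2.5 fz 1.6 pen 5.00 0.0364
189 24.82 fn 9.4 ft 2.6 fz 2.6 pen 5.49 0.0356
201 25.57 fn 10.2 ft 0.3 fz 4.3 pen 4.86 0.0358
213 26.32 fn 4.7 ft -1.0 fz 1.1 pen 4.73 0.0362
225 27.07 fn 6.6 ft 0.9 fz 1.3 pen 5.72 0.0359
237 27.82 fn 8.3 ft 2.9 fz 8.2 pen 6.17 0.0348
249 28.57 fn 9.5 ft 3.9 fz 12.9 pen 5.91 0.0325
261 29.32 fn 8.3 ft 1.5 fz 13.3 pen 5.37 0.0319
273 30.07 fn 5.6 ft 2.7 fz 10.7 pen 5.55 0.0343
277 0.005833677889406031
mark wrist 178 203.3 [ 0.5575 -0.1436]
mark scene 0 3.2 [ 0.577  -0.1365]
mark top 0 3.2 [ 0.577  -0.1365]
```

```bash
python3 - <<'E'
from h import *
f0=np.zeros(3)
k,pen=run(277,16,.0055,f0,F=8.,Z=.1915)
print(k,pen);mark()
E
```

```text
277 30.48 fn 5.0 ft 1.1 fz 3.3 pen 5.50 0.035
289 31.23 fn 6.8 ft 2.0 fz 3.5 pen 6.33 0.0361
301 31.98 fn 8.9 ft 3.5 fz 2.3 pen 6.44 0.0365
313 32.73 fn 12.0 ft 3.0 fz 2.0 pen 5.84 0.0361
325 33.48 fn 9.5 ft -0.4 fz 0.6 pen 4.63 0.0364
337 34.23 fn 5.1 ft -0.3 fz 0.9 pen 4.71 0.0371
341 0.005057287950719995
mark wrist 312 331.3 [ 0.5962 -0.1484]
mark scene 0 3.2 [ 0.577  -0.1365]
mark top 16 325.5 [ 0.5947 -0.1502]
```

~691°; about 30° more: 4 steps, then retreat radially and up, and look.

```bash
python3 - <<'E'
from h import *
k,pen=run(341,4,.0052,np.zeros(3),F=8.,Z=.1915)
mark()
P,N=path();p=st()["tcp_pos"]
q=p[:2]+N[k-4]*.02
robot.movel([*q,.1915],speed=.1)
robot.movel([*q,.30],speed=.25)
robot.movel([.50,-.14,.32],speed=.25)
robot.hold(.3);mark()
a=robot.snapshot("wrist");b=robot.snapshot("scene")
save(np.hstack([cv2.resize(a,(400,300)),cv2.resize(b[170:320,130:330],(400,300))]),"pics/g.png")
for th in("lever","cartridge","spanner"):
    print(th,[(np.round(d["position"],3).tolist(),round(d["p"],2)) for d in robot.boxes_of("scene",th)[:1]])
print(st()["time"],st()["contact_force"])
E
```

```text
341 34.62 fn 5.3 ft 1.3 fz -0.3 pen 5.20 0.0369
353 35.38 fn 5.0 ft 0.3 fz 0.6 pen 6.28 0.0356
mark wrist 333 3.7 [ 0.5989 -0.1363]
mark scene 0 3.2 [ 0.577  -0.1365]
mark top 16 359.4 [ 0.5973 -0.1379]
mark wrist 81 2.9 [ 0.6    -0.1366]
mark scene 33 5.3 [ 0.6012 -0.1356]
mark top 16 359.4 [ 0.5973 -0.1379]
lever [([0.598, -0.004, 0.146], 0.93)]
cartridge [([0.59, -0.322, 0.148], 0.81)]
spanner [([0.537, -0.28, 0.121], 0.68)]
37.8417 [-0.34673618 -0.52477706  0.2590061 ]
```

View pics/g.png

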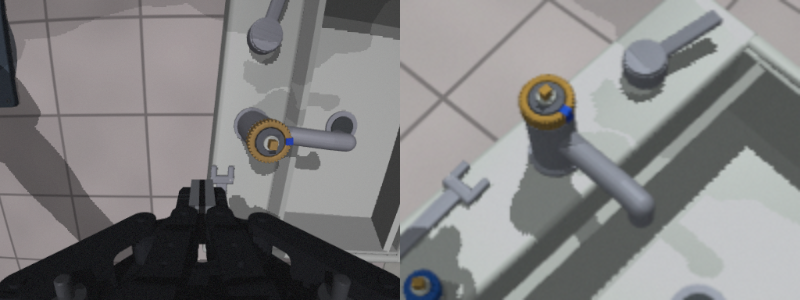

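The picture shows the mark (289,142 in the left half) over the spout, two turns from tight by the stage count. The loose parts have not moved and the arm is clear.

```bash
python3 -c "
from cell import robot
print(robot.job_done())"
```

```text
the job is handed in; nothing more can be done
None
```

The ring is unscrewed two full turns with its mark over the spout to within about 5° by the cameras, the loose parts still lie where they were, the arm is clear, and the job is handed in at about 38 s; no verdict was returned.

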